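# Roll a drive wheel on its tyre into its parking cradle

### The job

Roll the spare drive wheel along the bench on its tyre, never lifting it and never letting it fall over, in between the two guide rails of the parking bay and gently over the blue ridge, so that it is left standing upright in the blue cradle between ridge and spring bumper. The cradle is clamped at an unknown depth in the bay, so find it by feel and never ram it; leave the carton, bottle, beaker and timer where they are.

Things in the scene. Friction and masses are not known exactly. Their poses are not given: they have to be found in the camera images.
- wheel: drive wheel standing on its rim: black tyre 80 mm in diameter, 24 mm wide, grey hub, about 0.45 kg (varies). Origin at its centre, 40 mm above the bench. y axis along the axle; its x axis is the start heading, roughly towards the bay; x and z turn with the wheel as it rolls (z starts straight up).
- wheel_stub (a point): domed end of the steel axle stub on the wheel's +y side, 24 mm from the wheel's centre. A stub sticks out 12 mm on either side, 10 mm thick, 48 mm over both ends. Pinched by these domed ends the wheel turns between the fingers and can be steered, but slowly slips back and must bear on the bench or it slides instead of rolling; or push both stubs from behind, a finger on either side of the tyre.
- wheel_dot (a point): orange dot on the wheel's face, 26 mm from the axle along the wheel's z axis (point taken in the mid plane of the wheel); at the top at the start, it goes round as the wheel rolls
- bay: parking bay fixed to the bench: two aluminium rails 12 mm high, 8 mm thick, 33 mm apart inside, 265 mm long, the mouth flared for another 30 mm. Origin on the bench at the middle of the mouth, where the straight rails begin; x axis along the lane, inwards; z up. The blue cradle is clamped between the rails; up to it there is bare bench. Tyre on bench: the wheel barely coasts.
- bay_foot_min (a point): point on the bench in the lane, 30 mm inside the mouth: nearest place of the cradle's ramp foot. The foot stands 0 to 120 mm further in (new every time, not reported; the clamp holds 60 N). From the foot inwards: ramp 20 mm long, ridge 7 mm high with its back edge at 26 mm, flat seat 3 mm above the bench, face of the spring bumper at 86 mm.
- bay_end (a point): point on the bench at the far end of the lane, 265 mm inside the mouth. The cradle's stop wall is 52 mm high; its bumper is centred 43 mm high and gives 6 mm at 1.5 N/mm. A seated wheel has its centre 43 mm high and 44 to 46 mm past the ramp foot. Getting over the ridge takes about 3 to 9 N of level push at the axle.
- carton: small white and blue carton, 56x80x60 mm, bystander; origin under its centre
- bottle: clear bottle with orange cap, 56 mm across, 113 mm high, bystander; origin under its centre
- beaker: clear beaker, 49 mm across, 60 mm high, bystander; origin under its centre
- timer: flat white timer, 62x62x18 mm, bystander; origin under its centre
Not all that is in view belongs to the job. Of the things like the wheel, leave any that is purple; of the rest the smaller one is meant.

How it is judged:
On the way, in this order (a step that is already met when the one before it is completed fails the run):
1. the wheel has rolled so far that the orange dot has come down to the underside (height (world z) of wheel_dot below 0.03 m), for 0.05 s.
2. the wheel has rolled on until the dot is up again (height (world z) of wheel_dot above 0.046 m), for 0.05 s.
At the end, for the whole second after the job is handed in: the wheel stands still and upright in the cradle, carried by it: its centre 41.2 to 45.2 mm above the bench, 68 to 202 mm inside the mouth and within 12 mm of the lane's middle, its axle square to the lane within 0.2 rad (height (world z) of wheel between 0.0412 and 0.0452 m and x of wheel in the frame of bay between 0.068 and 0.202 m and y of wheel in the frame of bay between -0.012 and 0.012 m and angle between the y axis of wheel and the y axis of bay, either way round below 0.2 rad and contact force between wheel and bay above 1.5 N and linear speed of wheel below 0.02 m/s); the robot touches nothing.
It fails at once if the wheel falls or leans more than 0.5 rad (angle between wheel's own y axis and vertical below 1.07 rad or angle between wheel's own y axis and vertical above 2.07 rad).
It fails at once if the wheel is lifted (its centre more than 55 mm above the bench) (height (world z) of wheel above 0.055 m).
It fails at once if the wheel is rammed or forced against the bay or its cradle with more than 20 N (contact force between wheel and bay above 20 N).
It fails at once if a bystander is moved by more than 15 mm (distance of any of carton, bottle, beaker, timer from where it was at the start of the episode above 0.015 m).
It also fails if it takes over 72 s, if anything falls off the work surface, if the arm or the gripper's body presses on something with over 40 N, if the wrist force passes 120 N, or if a joint passes its speed limit or range.

### The arm

A 6-joint arm with a two-finger parallel gripper is mounted at the origin on a cart in front of the work surface, level with it; the furniture and walls round the work are solid. World frame = base frame: x ahead of the robot, y to its left, z up, the work surface at z = 0. Lengths are in m, angles in rad, forces in N, time in s.
With the tool pointing down it reaches from about 0.375 to 0.975 m from the base axis. Payload 3.8 kg.
Tool frame: the origin (TCP) lies at the very end of the fingers, on their centre line; the grasp point (between the pads) lies 19 mm behind it; z points along the fingers, y is the line along which they close (so a half turn about z gives the same grasp; the last joint's range is limited). The gripper opens to 85 mm and grips with 20 to 120 N. Pads are 22 mm wide; open, the fingers measure 114 mm over their backs; the gripper's body (76 mm by 85 mm) begins 54 mm behind the grasp point. The pads swing forward as they close: fully open they stand 13 mm farther back than shut.
Start: joints at [1.208, 0.264, 1.604, -0, 1.274, -0.037], TCP at [0.216, 0.639, 0.231] pointing down, gripper open.
Joint ranges: [-2.63, 2.63], [-0.94, 2.18], [0.31, 2.57], [-1.31, 4.45], [0, 2.66], [-2.55, 2.55]. Speed limits (rad/s): [2.57, 2.57, 3.14, 3.14, 3.14, 3.14].

### API

Orientations are given as a rotation vector (axis times angle).
In Python, from workcell import read_state, read_camera, calibration, finish_job gives the robot as it stands.
- The arm moves only by the tool step_arm, never from a script. Its argument "commands" is a list of rows, each an object of numbers: "fingers": the gripper's target within -1 to 1 (shut at 1, half-way at 0, fully open at -1); "dx", "dy", "dz": the shift along the tool's x, y, z in m; "roll": the turn about the tool's z in degrees. In form: [{"fingers": .., "dx": .., "dy": .., "dz": .., "roll": ..}, ...]. A call has 1 to 8 rows; each row is the pose to reach, as a shift and turn from the pose commanded when the call began, along the tool's axes at that moment; what a row does not reach only later rows make up. A row lasts 1/8 s, in which the tool goes at most 62.5 mm and 10.7 degrees, less where a joint would pass 70% of its speed; a pose out of reach is approached as far as the arm can. A call with a gripper value outside its range is refused whole. The fingers move at their own pace and stop on an object; "squeeze" is the grip in N (left out, the last holds). Time passes only in rows, so rows that repeat a pose let the fingers close. It gives the time, the measured TCP pose, the force, the opening and the grip force at its end, in the units of the state.
- read_state(): the state, without advancing time (a new reading comes with each control period).
- read_camera(name): name is "scene" or "top"; returns (picture, depth): 384x512x3 uint8, blue, green, red; 384x512 float32, m along the optical axis (not along the pixel's ray), 0 where there is no reading.
- calibration(name): a dict with "intrinsics" (3x3 intrinsics, pixels), "k1" (the pictures are not rectified: a ray, as slopes to the right and down, at radius r is drawn at 1 + k1 r^2 times it, then the intrinsics apply), "world_to_cam" (4x4, takes a point from world to camera coordinates). Camera axes: x right, y up, looking along -z (the intrinsics and any distortion apply to the point x, -y, -z); pixel columns grow to the right and rows downward; lengths in m; the calibration is good to about 2 mm. A picture is of the moment at which its call begins. calibration takes no time and is no camera call.
- finish_job(): hands the job in; it is judged then, once.
The state is a dict: "time": time; "q": joint angles; "joint_vel": joint speeds; "joint_torque": joint torques, N m; "tool_pos": TCP position; "tcp_rot": TCP orientation; "wrist_force": force on the tool from outside, world axes, zero at the start; "torque": the same for the moment, N m; "width": opening from 0.0 (shut) to 1.0 (fully open); "grip_force": force on a finger pad.
Only numpy, scipy, OpenCV 4.12 (cv2) and the standard library are available. Lean on these libraries where they do the work, as an engineer would, in place of code of your own. Each camera call takes 0.05 s, during which the arm holds its last target. There are 200 camera calls.

## Working session

There is one attempt and no reset: what is moved stays moved. The work goes in short steps, Python scripts to look and compute and a tool call to move; the robot and the scene stay as the last step left them, time stands still between calls to the robot, and variables do not carry over. Pictures are saved under pics/ and viewed, at most 10 in all, crops included, and the job is handed in when it is done.

Besides the shell and the picture viewer there is one more tool, called in YAML: its name, and indented under it one key for each argument. step_arm: Moves the arm, as the interface text tells. Its arguments: {"type":"object","properties":{"commands":{"type":"array","items":{"type":"object","properties":{"fingers":{"type":"number"},"dx":{"type":"number"},"dy":{"type":"number"},"dz":{"type":"number"},"roll":{"type":"number"}}}},"squeeze":{"type":"number"}},"required":["commands"]}

```bash
mkdir -p pics
cat > h.py <<'E'
import numpy as np, cv2
from workcell import read_state, read_camera, calibration, finish_job
def ray(n,uv):
    c=calibration(n);K=np.array(c["intrinsics"]);W=np.array(c["world_to_cam"])
    uv=np.atleast_2d(np.array(uv,float))
    d=(uv-[K[0,2],K[1,2]])/[K[0,0],K[1,1]]
    s=d.copy()
    for _ in range(20): s=d/(1+c["k1"]*(s**2).sum(1,keepdims=True))
    r=np.c_[s[:,0],-s[:,1],-np.ones(len(s))]@W[:3,:3]
    return -W[:3,:3].T@W[:3,3], r
def onplane(n,uv,z):
    o,r=ray(n,uv); return o+r*((z-o[2])/r[:,2])[:,None]
def at_depth(n,uv,d):
    o,r=ray(n,uv); return o+r*np.reshape(d,(-1,1))
E
python3 - <<'E'
from h import *
for n in("scene","top"):
    p,d=read_camera(n);cv2.imwrite(f"pics/{n}0.png",p);np.save(f"{n}0.npy",d)
s=read_state();print(s)
E
```

```text
{'time': 0.1, 'q': array([ 1.20810449e+00,  2.64677022e-01,  1.60523568e+00,  3.17928105e-05,
        1.27369423e+00, -3.69184923e-02]), 'joint_vel': array([ 0.00066058, -0.00130604, -0.00285971,  0.00068714, -0.00116462,
       -0.00020289]), 'joint_torque': array([ 2.56615131e-04, -5.16707540e+01, -3.68594384e+01, -6.04589513e-05,
        6.25133471e-03, -7.46045913e-06]), 'tool_pos': array([0.21579886, 0.63888285, 0.230088  ]), 'tcp_rot': array([-5.09408292e-01, -3.09958047e+00,  3.09118290e-03]), 'wrist_force': array([-0.25227065, -1.30154811, -0.00170971]), 'torque': array([-0.05156973,  0.01382944,  0.00684768]), 'grip_force': 0.0, 'width': 1.003798598173518}
```

View pics/scene0.png

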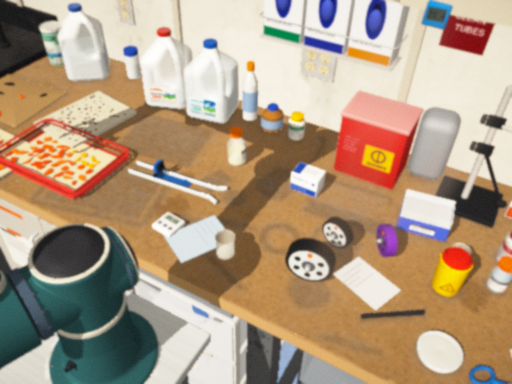

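View pics/top0.png

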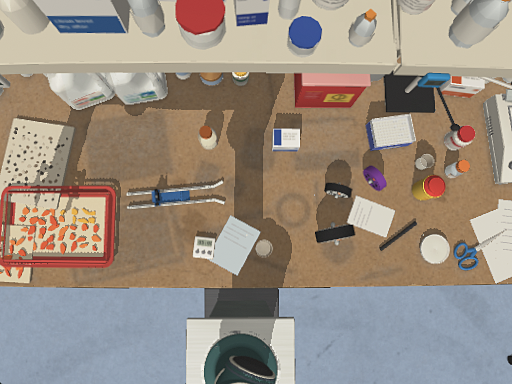

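The scene view shows the small grey wheel at (337,232) next to the bigger one at (310,260) and the purple one at (387,240). The top view shows the small wheel at (338,190), the bay rails from (223,190) at the mouth to (128,198), the carton at (286,139), bottle at (208,137), beaker at (264,247) and timer at (204,246).

Run:
```python
from h import *
def show(n,l,z): 
    for a,b in l.items(): print(n,a,onplane(n,b,z).round(3).tolist())
show("top",dict(carton=(286,139),bottle=(208,137),beaker=(264,247),timer=(204,246),wheel=(338,188),big=(335,233),purple=(375,178)),.04)
show("top",dict(mouthU=(223,182),mouthD=(223,202),farU=(130,190),farD=(128,207)),.012)
p=cv2.imread("pics/top0.png");q=cv2.imread("pics/scene0.png")
a=cv2.resize(p[155:255,300:400],(400,400),interpolation=2)
b=cv2.resize(p[165:225,115:235],(800,400),interpolation=2)
c=cv2.resize(q[200:290,270:410],(600,386),interpolation=2)
cv2.imwrite("pics/c1.png",np.hstack([a[:386],c])[:, :]) if 0 else None
o=np.zeros((600,800,3),np.uint8); o[:300,:300]=cv2.resize(a,(300,300)); o[:300,320:787]=cv2.resize(c,(467,300)); o[300:,:600]=cv2.resize(b,(600,300)); cv2.imwrite("pics/c1.png",o)
```

```text
top carton [[0.68, -0.138, 0.04]]
top bottle [[0.685, 0.097, 0.04]]
top beaker [[0.358, -0.069, 0.04]]
top timer [[0.361, 0.105, 0.04]]
top wheel [[0.531, -0.291, 0.04]]
top big [[0.397, -0.278, 0.04]]
top purple [[0.561, -0.404, 0.04]]
top mouthU [[0.553, 0.052, 0.012]]
top mouthD [[0.492, 0.052, 0.012]]
top farU [[0.529, 0.333, 0.012]]
top farD [[0.477, 0.337, 0.012]]
```

View pics/c1.png

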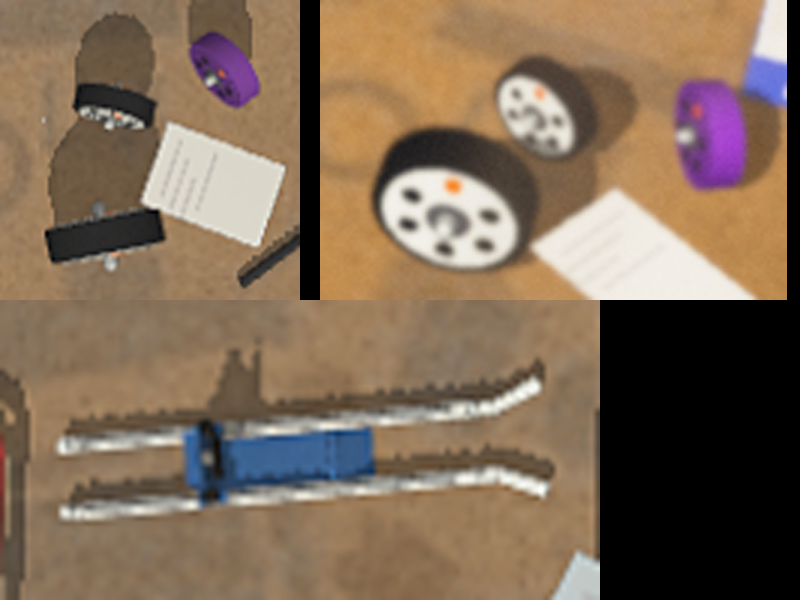

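The crop shows the wheel tyre at about top (338.5,188.5), slightly yawed. The straight rails begin at about u=213, and the blue cradle's ramp foot is at about (189,195).

```bash
cat >> h.py <<'E'
def cloud(n,d,box,u0,u1,v0,v1):
    v,u=np.mgrid[v0:v1,u0:u1];u=u.ravel();v=v.ravel();P=at_depth(n,np.c_[u,v],d[v,u])
    k=np.all((P>box[0])&(P<box[1]),1)&(d[v,u]>0);return P[k],u[k],v[k]
def wheel(n,p,d,c,r=.055,pr=True):
    "dark tyre top strip -> centre xy and heading angle"
    P,u,v=cloud(n,d,([c[0]-r,c[1]-r,.066],[c[0]+r,c[1]+r,.1]),0,512,0,384)
    k=p[v,u].max(1)<90; P=P[k]
    m=P.mean(0); (cx,cy),(w,h),a=cv2.minAreaRect(P[:,:2].astype(np.float32))
    e=np.linalg.eigh(np.cov(P[:,:2].T))[1][:,1]; e*=np.sign(e[1])
    return dict(n=len(P),mean=m.round(4),rect=np.round((cx,cy,w,h,a),4),head=e.round(3),zmax=P[:,2].max().round(4))
E
python3 - <<'E'
from h import *
for n in("scene","top"):
    p=cv2.imread(f"pics/{n}0.png");d=np.load(f"{n}0.npy")
    print(n,wheel(n,p,d,(.531,-.291)))
    # face: whitish pixels of the wheel
    P,u,v=cloud(n,d,([.48,-.345,.008],[.57,-.24,.078]),0,512,0,384)
    k=p[v,u].min(1)>110;F=P[k];print("face",len(F),F.mean(0).round(4),F.min(0).round(3),F.max(0).round(3))
    if len(F)>10:
        A=np.c_[F[:,1:],np.ones(len(F))];print("x=a*y+b*z+c",np.linalg.lstsq(A,F[:,0],rcond=None)[0].round(3))
p=cv2.imread("pics/top0.png");g=p.astype(int)
v,u=np.mgrid[175:215,132:211];m=(g[175:215,132:211].min(2)>140)
u=u[m];v=v[m];Q=onplane("top",np.c_[u,v],.012)
mid=190+ (213-u)*0.0  # split by centre line
ax=np.polyfit(u,v,1);s=v-np.polyval(ax,u)
for k in(s<0,s>0):
    f=np.polyfit(Q[k,1],Q[k,0],1);res=Q[k,0]-np.polyval(f,Q[k,1]);kk=abs(res)<.006
    print("rail x=a*y+b",np.polyfit(Q[k,1][kk],Q[k,0][kk],1).round(4),kk.sum())
print("mouth",onplane("top",[(213,186.6),(213,199)],.012).round(3).tolist(),"foot",onplane("top",[(189.4,195)],0).round(3),"wall",onplane("top",[(157,197)],.052).round(3))
E
```

```text
scene {'n': 145, 'mean': array([ 0.5198, -0.2963,  0.0765]), 'rect': array([ 5.2090e-01, -2.9460e-01,  6.0500e-02,  2.3200e-02,  7.7296e+01]), 'head': array([0.165, 0.986]), 'zmax': np.float64(0.0837)}
face 373 [ 0.5118 -0.2861  0.0441] [ 0.5   -0.319  0.009] [ 0.526 -0.253  0.076]
x=a*y+b*z+c [0.287 0.001 0.594]
top {'n': 151, 'mean': array([ 0.5247, -0.2887,  0.0743]), 'rect': array([ 5.2460e-01, -2.9070e-01,  5.9400e-02,  2.3300e-02,  7.4232e+01]), 'head': array([0.282, 0.959]), 'zmax': np.float64(0.0824)}
face 64 [ 0.5112 -0.2852  0.0522] [ 0.502 -0.316  0.015] [ 0.521 -0.256  0.078]
x=a*y+b*z+c [0.285 0.052 0.59 ]
rail x=a*y+b [-0.0921  0.5471] 150
rail x=a*y+b [-0.0934  0.5063] 161
mouth [[0.539, 0.082, 0.012], [0.501, 0.082, 0.012]] foot [[0.515 0.154 0.   ]] wall [[0.502 0.242 0.052]]
```

step_arm:
  commands:
    - {"fingers": 0.25, "dx": -0.403, "dy": -0.306, "dz": 0, "roll": 84}
    - {"fingers": 0.25, "dx": -0.403, "dy": -0.306, "dz": 0, "roll": 84}
    - {"fingers": 0.25, "dx": -0.403, "dy": -0.306, "dz": 0, "roll": 84}
    - {"fingers": 0.25, "dx": -0.403, "dy": -0.306, "dz": 0, "roll": 84}
    - {"fingers": 0.25, "dx": -0.403, "dy": -0.306, "dz": 0, "roll": 84}
    - {"fingers": 0.25, "dx": -0.403, "dy": -0.306, "dz": 0, "roll": 84}
    - {"fingers": 0.25, "dx": -0.403, "dy": -0.306, "dz": 0, "roll": 84}
    - {"fingers": 0.25, "dx": -0.403, "dy": -0.306, "dz": 0, "roll": 84}
  squeeze: 20

```text
time: 1.1
tool_pos: [0.4971, 0.2237, 0.231]
tcp_rot: [-2.458, -1.956, 0.0]
wrist_force: [0.5, 0.2, -0.1]
width: 0.374
grip_force: 0.0
```

```bash
cat >> h.py <<'E'
from scipy.spatial.transform import Rotation as R
def go(x,y,z,headdeg,s=None):
    s=s or read_state();M=R.from_rotvec(s["tcp_rot"]).as_matrix();d=M.T@(np.array([x,y,z])-s["tool_pos"])
    h=np.degrees(np.arctan2(M[1,0],M[0,0]));print("head now",h.round(2),"pos",s["tool_pos"].round(4),"->dx,dy,dz",d.round(4),"roll",round((h-headdeg+180)%360-180,2))
E
python3 -c "
from h import *
go(.511,-.333,.231,74); go(.509,-.340,.12,74)"
```

```text
head now 77.03 pos [0.4971 0.2237 0.231 ] ->dx,dy,dz [-0.5393  0.1385 -0.    ] roll 3.03
head now 77.03 pos [0.4971 0.2237 0.231 ] ->dx,dy,dz [-0.5466  0.1381  0.111 ] roll 3.03
```

step_arm:
  commands:
    - {"fingers": 0.25, "dx": -0.543, "dy": 0.138, "dz": 0.07, "roll": 3}
    - {"fingers": 0.25, "dx": -0.543, "dy": 0.138, "dz": 0.07, "roll": 3}
    - {"fingers": 0.25, "dx": -0.543, "dy": 0.138, "dz": 0.07, "roll": 3}
    - {"fingers": 0.25, "dx": -0.543, "dy": 0.138, "dz": 0.07, "roll": 3}
    - {"fingers": 0.25, "dx": -0.543, "dy": 0.138, "dz": 0.07, "roll": 3}
    - {"fingers": 0.25, "dx": -0.543, "dy": 0.138, "dz": 0.07, "roll": 3}
    - {"fingers": 0.25, "dx": -0.543, "dy": 0.138, "dz": 0.07, "roll": 3}
    - {"fingers": 0.25, "dx": -0.543, "dy": 0.138, "dz": 0.07, "roll": 3}

```text
time: 2.1
tool_pos: [0.5098, -0.2723, 0.1687]
tcp_rot: [-2.504, -1.897, -0.0]
wrist_force: [1.3, -0.2, -0.6]
width: 0.371
grip_force: 0.0
```

Run:
```python
from h import *
o=np.zeros((500,800,3),np.uint8)
p,d=read_camera("top");o[:400,:400]=cv2.resize(p[150:250,300:400],(400,400),interpolation=2)
q,e=read_camera("scene");o[:400,400:]=cv2.resize(q[190:290,280:380],(400,400),interpolation=2)
cv2.imwrite("pics/c2.png",o)
# fingertip points in cloud
go(.511,-.333,.10,74);go(.511,-.333,.022,74)
```

```text
head now 74.02 pos [ 0.5093 -0.2757  0.1679] ->dx,dy,dz [-0.0545  0.0175  0.068 ] roll 0.02
head now 74.02 pos [ 0.5093 -0.2757  0.1679] ->dx,dy,dz [-0.0543  0.0176  0.146 ] roll 0.02
```

View pics/c2.png

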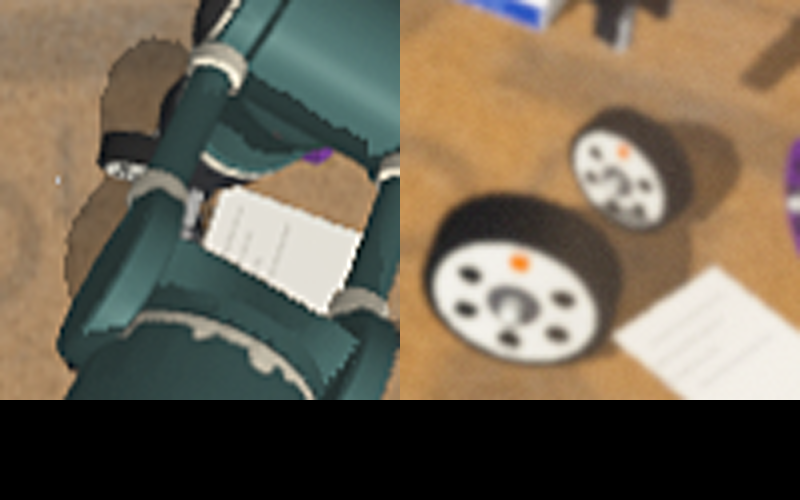

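The scene view shows the wheel still standing at its start, with the dot at the top. The top view is blocked by the arm. I'll go down behind the wheel.

step_arm:
  commands:
    - {"fingers": 0.25, "dx": -0.0545, "dy": 0.0175, "dz": 0.02, "roll": 0}
    - {"fingers": 0.25, "dx": -0.0545, "dy": 0.0175, "dz": 0.06, "roll": 0}
    - {"fingers": 0.25, "dx": -0.0545, "dy": 0.0175, "dz": 0.09, "roll": 0}
    - {"fingers": 0.25, "dx": -0.0545, "dy": 0.0175, "dz": 0.12, "roll": 0}
    - {"fingers": 0.25, "dx": -0.0545, "dy": 0.0175, "dz": 0.144, "roll": 0}
    - {"fingers": 0.25, "dx": -0.0545, "dy": 0.0175, "dz": 0.144, "roll": 0}

```text
time: 2.95
tool_pos: [0.5104, -0.3253, 0.0226]
tcp_rot: [-2.498, -1.895, 0.003]
wrist_force: [0.0, 0.1, -0.5]
width: 0.375
grip_force: 0.0
```

Run:
```python
from h import *
q,e=read_camera("scene");cv2.imwrite("pics/s3.png",cv2.resize(q[180:300,260:420],(800,600),interpolation=2))
print(read_state()["wrist_force"],read_state()["tool_pos"]);print(wheel("scene",q,e,(.523,-.290)))
```

```text
[ 0.17996082 -0.10381885 -0.48338296] [ 0.51162329 -0.32625118  0.02432033]
{'n': 193, 'mean': array([ 0.5066, -0.3158,  0.0826]), 'rect': array([ 0.5049, -0.314 ,  0.075 ,  0.0876, 17.6275]), 'head': array([0.501, 0.865]), 'zmax': np.float64(0.0988)}
```

View pics/s3.png

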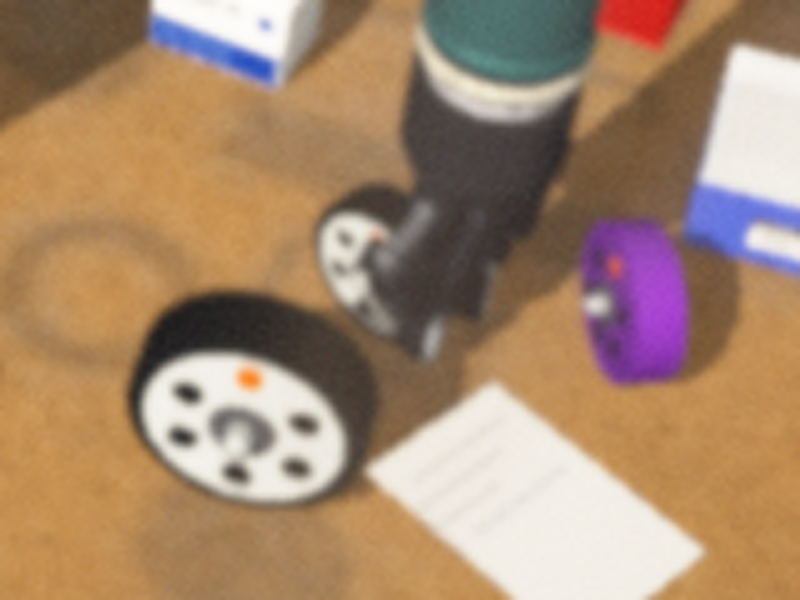

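Fingers are behind the wheel and straddling it. I'll push straight first.

step_arm:
  commands:
    - {"fingers": 0.25, "dx": 0.006, "dy": 0, "dz": 0.002, "roll": 0}
    - {"fingers": 0.25, "dx": 0.012, "dy": 0, "dz": 0.002, "roll": 0}
    - {"fingers": 0.25, "dx": 0.018, "dy": 0, "dz": 0.002, "roll": 0}
    - {"fingers": 0.25, "dx": 0.023, "dy": 0, "dz": 0.002, "roll": 0}
    - {"fingers": 0.25, "dx": 0.028, "dy": 0, "dz": 0.002, "roll": 0}
    - {"fingers": 0.25, "dx": 0.033, "dy": 0, "dz": 0.002, "roll": 0}
    - {"fingers": 0.25, "dx": 0.038, "dy": 0, "dz": 0.002, "roll": 0}
    - {"fingers": 0.25, "dx": 0.042, "dy": 0, "dz": 0.002, "roll": 0}

```text
time: 4.0
tool_pos: [0.5238, -0.2868, 0.0232]
tcp_rot: [-2.503, -1.898, 0.0]
wrist_force: [-0.4, 0.5, -1.1]
width: 0.372
grip_force: 0.0
```

Run:
```python
from h import *
q,e=read_camera("scene");cv2.imwrite("pics/s4.png",cv2.resize(q[180:300,260:420],(800,600),interpolation=2))
s=read_state();print(s["wrist_force"],s["tool_pos"]);go(0,0,.022,74)
```

```text
[ 0.41498903  0.42823258 -0.42596075] [ 0.52386158 -0.28637988  0.02316402]
head now 74.34 pos [ 0.5239 -0.2864  0.0232] ->dx,dy,dz [ 0.1344 -0.5817  0.0014] roll 0.34
```

View pics/s4.png

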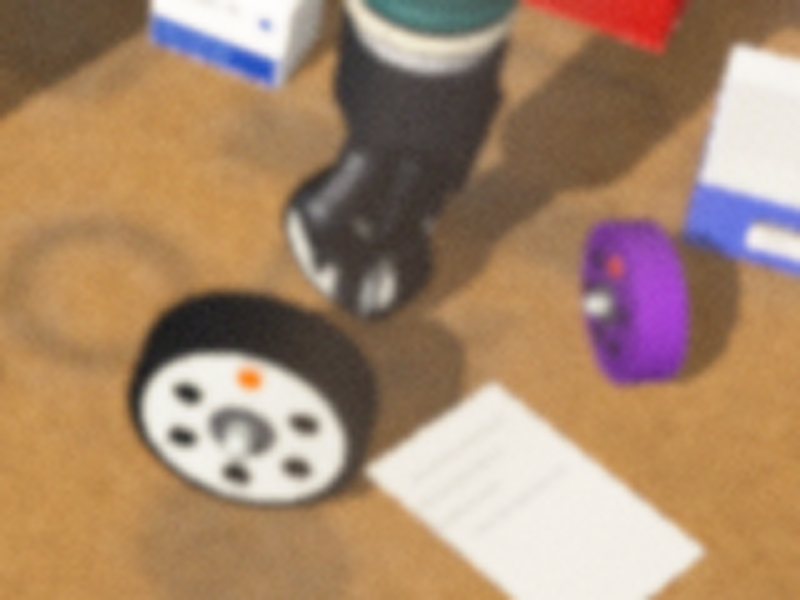

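The wheel has rolled about 20 mm on its tyre, with its left edge at crop x 285 instead of 318, and the fingers still straddle it. Next I'll plan the arc into the lane.

```bash
cat >> h.py <<'E'
LA=np.array([-.0923,.9957]); LH=95.3
def lane(y): return .5267-.0927*y
def arc(ss,L,h0=None,h1=LH,off=.016,s=None,z=.022):
    "tool rows for wheel arc of length L from heading now to h1 (wheel off ahead of the tool)"
    s=s or read_state();M=R.from_rotvec(s["tcp_rot"]).as_matrix();p=s["tool_pos"]
    h=np.degrees(np.arctan2(M[1,0],M[0,0]));u=lambda a:np.array([np.cos(np.radians(a)),np.sin(np.radians(a))])
    w=p[:2]+off*u(h)
    print("t",s["time"],"F",s["wrist_force"].round(1),"head",h.round(2),"wheel",w.round(4),"lane err mm",1e3*(w[0]-lane(w[1])).round(4))
    g=np.linspace(0,1,201);pts=np.array([w+0*g[0]]+[None]*0);ds=.001;pos=w.copy();tab=[pos.copy()]
    for i in range(400):
        a=h+(h1-h)*min(1,(i+.5)*ds/L);pos=pos+ds*u(a);tab.append(pos.copy())
    tab=np.array(tab)
    for S in ss:
        a=h+(h1-h)*min(1,S/L);t=tab[int(round(S*1000))]-off*u(a)
        d=M.T@np.r_[t-p[:2],z-p[2]];print(S,"dx,dy",d[:2].round(4),"dz",d[2].round(4),"roll",round(h-a,1),"wheel",tab[int(round(S*1000))].round(3),"err",(1e3*(tab[int(round(S*1000))][0]-lane(tab[int(round(S*1000))][1]))).round(1))
E
python3 -c "
from h import *
arc([.008*i for i in range(1,9)]+[.134],.134)"
```

```text
t 4.05 F [ 0.4  0.4 -0.4] head 74.34 wheel [ 0.5282 -0.271 ] lane err mm -23.599999999999998
0.008 dx,dy [0.008  0.0003] dz 0.0012 roll -1.3 wheel [ 0.53  -0.263] err -20.8
0.016 dx,dy [0.016  0.0003] dz 0.0012 roll -2.5 wheel [ 0.532 -0.255] err -18.2
0.024 dx,dy [0.024  0.0003] dz 0.0012 roll -3.8 wheel [ 0.534 -0.248] err -15.8
0.032 dx,dy [ 0.032 -0.   ] dz 0.0012 roll -5.0 wheel [ 0.535 -0.24 ] err -13.5
0.04 dx,dy [ 0.04   -0.0004] dz 0.0012 roll -6.3 wheel [ 0.537 -0.232] err -11.3
0.048 dx,dy [ 0.048 -0.001] dz 0.0012 roll -7.5 wheel [ 0.538 -0.224] err -9.4
0.056 dx,dy [ 0.056  -0.0018] dz 0.0012 roll -8.8 wheel [ 0.539 -0.216] err -7.6
0.064 dx,dy [ 0.0639 -0.0028] dz 0.0012 roll -10.0 wheel [ 0.54  -0.208] err -6.0
0.134 dx,dy [ 0.1321 -0.0185] dz 0.0012 roll -21.0 wheel [ 0.54  -0.138] err 0.7
```

step_arm:
  commands:
    - {"fingers": 0.25, "dx": 0.008, "dy": 0, "dz": 0.001, "roll": -1.3}
    - {"fingers": 0.25, "dx": 0.016, "dy": 0, "dz": 0.001, "roll": -2.5}
    - {"fingers": 0.25, "dx": 0.024, "dy": 0, "dz": 0.001, "roll": -3.8}
    - {"fingers": 0.25, "dx": 0.032, "dy": 0, "dz": 0.001, "roll": -5}
    - {"fingers": 0.25, "dx": 0.04, "dy": -0.0005, "dz": 0.001, "roll": -6.3}
    - {"fingers": 0.25, "dx": 0.048, "dy": -0.001, "dz": 0.001, "roll": -7.5}
    - {"fingers": 0.25, "dx": 0.056, "dy": -0.002, "dz": 0.001, "roll": -8.8}
    - {"fingers": 0.25, "dx": 0.064, "dy": -0.003, "dz": 0.001, "roll": -10}

```text
time: 5.05
tool_pos: [0.5392, -0.2248, 0.023]
tcp_rot: [2.326, 2.109, 0.001]
wrist_force: [2.6, -2.3, 2.4]
width: 0.372
grip_force: 1.9
```

```bash
cat > look.py <<'E'
from h import *
import sys
# visible white wheel-face pixels of the scene view near the predicted wheel
s=read_state();q,e=read_camera("scene");p,d=read_camera("top")
M=R.from_rotvec(s["tcp_rot"]).as_matrix();u=M[:2,0];w=s["tool_pos"][:2]+.016*u
ax=np.array([u[1],-u[0]])
for n,im,dd in(("scene",q,e),("top",p,d)):
    P,a,b=cloud(n,dd,([w[0]-.06,w[1]-.06,.004],[w[0]+.06,w[1]+.06,.09]),0,512,0,384)
    r=P[:,:2]-w;al=r@u;la=r@ax
    f=(im[b,a].min(1)>105)&(al>-.0+.0)&(abs(la+.012)<.02); t=(im[b,a].max(1)<90)&(P[:,2]>.05)&(al>.012)
    print(n,"face",f.sum(), "tyre",t.sum())
    if f.sum()>8:
        c=np.polyfit(al[f],la[f],1);print(" face lat mm (expect -12)",np.median(la[f])*1e3,"slope deg",np.degrees(np.arctan(c[0])).round(1))
    if t.sum()>8: print(" tyre along max mm(exp 40)",np.percentile(al[t],97)*1e3,"lat min/max",np.percentile(la[t],[3,97])*1e3)
cv2.imwrite(f"pics/{sys.argv[1]}.png",cv2.resize(q[180:300,int(sys.argv[2]):int(sys.argv[2])+160],(800,600),interpolation=2))
E
python3 look.py s5 240; python3 -c "
from h import *
arc([.009*i for i in range(1,9)],.070)"
```

```text
scene face 90 tyre 41
 face lat mm (expect -12) -2.8721138555972354 slope deg 10.5
 tyre along max mm(exp 40) 33.59278338817007 lat min/max [-9.6981034   9.19010875]
top face 14 tyre 76
 face lat mm (expect -12) -4.279205164999004 slope deg 13.8
 tyre along max mm(exp 40) 45.66845693349019 lat min/max [-3.26382393 18.62617079]
t 5.15 F [ 2.3 -1.2  0.2] head 84.4 wheel [ 0.5403 -0.2081] lane err mm -5.7
0.009 dx,dy [0.009  0.0003] dz 0.0006 roll -1.4 wheel [ 0.541 -0.199] err -4.1
0.018 dx,dy [0.018  0.0003] dz 0.0006 roll -2.8 wheel [ 0.542 -0.19 ] err -2.7
0.026999999999999996 dx,dy [0.027  0.0002] dz 0.0006 roll -4.2 wheel [ 0.542 -0.181] err -1.5
0.036 dx,dy [ 0.036  -0.0002] dz 0.0006 roll -5.6 wheel [ 0.542 -0.172] err -0.6
0.045 dx,dy [ 0.045  -0.0008] dz 0.0006 roll -7.0 wheel [ 0.542 -0.163] err 0.1
0.05399999999999999 dx,dy [ 0.054  -0.0016] dz 0.0006 roll -8.4 wheel [ 0.542 -0.154] err 0.6
0.063 dx,dy [ 0.0629 -0.0027] dz 0.0006 roll -9.8 wheel [ 0.541 -0.145] err 0.9
0.072 dx,dy [ 0.0718 -0.004 ] dz 0.0006 roll -10.9 wheel [ 0.54  -0.136] err 1.0
```

View pics/s5.png

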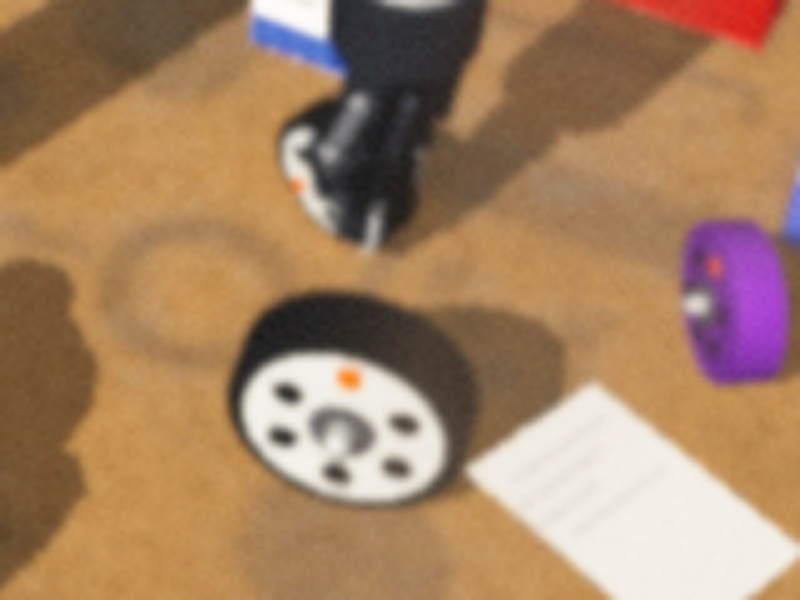

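The dot has come round to the front left (crop 297,187), but the wheel kept its old heading, so pushing does not steer it. I'll back off, square up, open and look.

step_arm:
  commands:
    - {"fingers": 0.25, "dx": -0.003, "dy": 0.001, "dz": 0.001, "roll": 5}
    - {"fingers": 0.25, "dx": -0.01, "dy": 0, "dz": 0.001, "roll": 9}
    - {"fingers": 0.25, "dx": -0.018, "dy": -0.002, "dz": 0.001, "roll": 9}
    - {"fingers": 0.25, "dx": -0.026, "dy": -0.003, "dz": 0.001, "roll": 9}
    - {"fingers": -0.6, "dx": -0.034, "dy": -0.005, "dz": 0.001, "roll": 9}
    - {"fingers": -0.6, "dx": -0.034, "dy": -0.005, "dz": 0.001, "roll": 9}
    - {"fingers": -0.6, "dx": -0.034, "dy": -0.005, "dz": 0.001, "roll": 9}
    - {"fingers": -0.6, "dx": -0.034, "dy": -0.005, "dz": 0.001, "roll": 9}

```text
time: 6.15
tool_pos: [0.5299, -0.2579, 0.0213]
tcp_rot: [-2.487, -1.92, -0.0]
wrist_force: [0.2, -0.3, -0.9]
width: 0.796
grip_force: 0.0
```

```bash
cat > look2.py <<'E'
from h import *
import sys
# white face (camera side) of the wheel in the scene view: plane fit and its centre from the tyre outline
s=read_state();q,e=read_camera("scene")
w=np.array([float(sys.argv[1]),float(sys.argv[2])])
P,a,b=cloud("scene",e,([w[0]-.05,w[1]-.05,.006],[w[0]+.03,w[1]+.05,.08]),0,512,0,384)
im=q[b,a];f=(im.min(1)>105)
hd=float(sys.argv[3]);u=np.array([np.cos(np.radians(hd)),np.sin(np.radians(hd))]);ax=np.array([u[1],-u[0]])
al=(P[:,:2]-w)@u;la=(P[:,:2]-w)@ax
f&=abs(la+.012)<.014
for _ in range(3):
    c=np.polyfit(al[f],la[f],1);f&=abs(la-np.polyval(c,al))<.004
hn=hd-np.degrees(np.arctan(c[0]))
dk=(im.max(1)<80)&(abs(la)<.014)&(P[:,2]<.05)
print("n",f.sum(),"t",s["time"],"heading",hn.round(1),"face lat at al=0 mm",1e3*c[1].round(4),"al range white",(1e3*np.percentile(al[f],[2,50,98])).round(1),"z range",P[f,2].min().round(3),P[f,2].max().round(3),"dark al max",(1e3*np.percentile(al[dk],98)).round(1) if dk.sum() else None)
M=R.from_rotvec(s["tcp_rot"]).as_matrix();print("tool",s["tool_pos"].round(4),"head",np.degrees(np.arctan2(M[1,0],M[0,0])).round(2),"tool al,la mm",(1e3*(s["tool_pos"][:2]-w)@np.c_[u,ax]).round(1))
x0=int(sys.argv[5]);cv2.imwrite(f"pics/{sys.argv[4]}.png",cv2.resize(q[180:300,x0:x0+160],(800,600),interpolation=2))
E
python3 look2.py .544 -.209 75 s6 240
```

```text
n 151 t 6.15 heading 59.7 face lat at al=0 mm -13.0 al range white [ 0.6 17.5 39. ] z range 0.006 0.076 dark al max -32.4
tool [ 0.5299 -0.2579  0.0213] head 75.35 tool al,la mm [-50.8  -1. ]
```

View pics/s6.png

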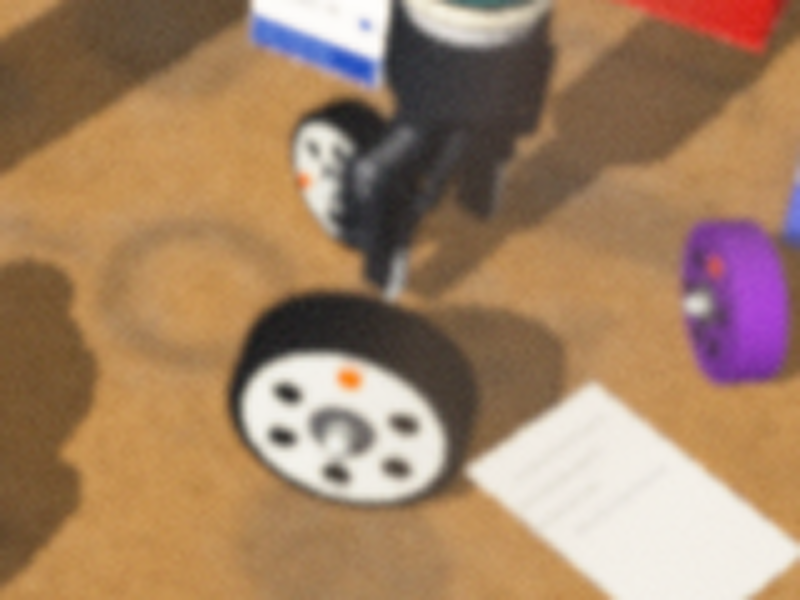

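The wheel stands clear, its white face centred near crop (330,180) and the dot at (303,182). The open fingers are behind it at (390,280). I'll refine the heading fit without the finger pixels.

```bash
cat > look3.py <<'E'
from h import *
import sys
def run(w,hd,amin=-.006,thr=120):
    w=np.array(w);s=read_state();q,e=read_camera("scene")
    P,a,b=cloud("scene",e,([w[0]-.05,w[1]-.05,.012],[w[0]+.03,w[1]+.06,.078]),0,512,0,384)
    u=np.array([np.cos(np.radians(hd)),np.sin(np.radians(hd))]);ax=np.array([u[1],-u[0]])
    al=(P[:,:2]-w)@u;la=(P[:,:2]-w)@ax;im=q[b,a].astype(int)
    f=(im.min(1)>thr)&(al>amin)&(abs(la+.012)<.02)
    A=P[f];n=len(A);rng=np.random.default_rng(0);best=None
    X=np.c_[al[f],la[f]]
    for _ in range(300):
        i,j=rng.choice(n,2,False)
        if abs(X[i,0]-X[j,0])<.012: continue
        k=(X[j,1]-X[i,1])/(X[j,0]-X[i,0]);r=abs(X[:,1]-X[i,1]-k*(X[:,0]-X[i,0]))<.002
        if best is None or r.sum()>best.sum(): best=r
    c=np.polyfit(X[best,0],X[best,1],1);B=A[best]
    o=(im[:,2]>180)&(im[:,1]<150)&(im[:,0]<110)
    al0,al1=np.percentile(X[best,0],[1,99])
    print("n",n,best.sum(),"head",(hd-np.degrees(np.arctan(c[0]))).round(1),"face lat0",(1e3*c[1]).round(1),"al",(1e3*al0).round(1),(1e3*al1).round(1),"z",B[:,2].min().round(3),B[:,2].max().round(3),"rear/front top", "dot",P[o].mean(0).round(3) if o.any() else None)
    return B
if __name__=="__main__":
    run(eval(sys.argv[1]),float(sys.argv[2]))
E
python3 -c "
from look3 import run
for amin in(-.006,.0,.008): B=run((.544,-.209),75,amin)
z=B[:,2];import numpy as np
for lo in np.arange(.012,.078,.008):
  k=(z>lo)&(z<lo+.008);print(lo.round(3),k.sum(),B[k].mean(0).round(4) if k.any() else '',B[k][:,1].max().round(4) if k.any() else '')"
```

```text
n 143 113 head 61.9 face lat0 -12.1 al 1.7 36.2 z 0.013 0.077 rear/front top dot [ 0.548 -0.177  0.02 ]
n 142 115 head 60.8 face lat0 -12.2 al 1.2 37.5 z 0.012 0.076 rear/front top dot [ 0.55  -0.177  0.017]
n 108 95 head 61.9 face lat0 -11.9 al 8.8 37.2 z 0.013 0.077 rear/front top dot [ 0.548 -0.178  0.018]
0.012 13 [ 0.542  -0.189   0.0168] -0.1795
0.02 6 [ 0.5428 -0.1875  0.0241] -0.174
0.028 11 [ 0.5458 -0.1811  0.0315] -0.1738
0.036 12 [ 0.545  -0.1815  0.0399] -0.1729
0.044 17 [ 0.5443 -0.1839  0.0475] -0.1712
0.052 15 [ 0.5426 -0.1867  0.0556] -0.1744
0.06 11 [ 0.5416 -0.1893  0.0628] -0.1818
0.068 9 [ 0.5391 -0.1929  0.0711] -0.1841
0.076 1 [ 0.5368 -0.1952  0.0773] -0.1952
```

```bash
python3 -c "
from h import *
go(.545-.055*.469,-.207-.055*.883,.021,62);go(.545,-.207,.021,62)"
```

```text
head now 75.35 pos [ 0.5299 -0.2579  0.0213] ->dx,dy,dz [-0.0005 -0.011   0.0003] roll 13.35
head now 75.35 pos [ 0.5299 -0.2579  0.0213] ->dx,dy,dz [0.053  0.0017 0.0003] roll 13.35
```

step_arm:
  commands:
    - {"fingers": -0.85, "dx": -0.002, "dy": -0.006, "dz": 0, "roll": 7}
    - {"fingers": -0.85, "dx": -0.001, "dy": -0.011, "dz": 0, "roll": 13.3}
    - {"fingers": -0.85, "dx": -0.0005, "dy": -0.011, "dz": 0, "roll": 13.3}
    - {"fingers": -0.85, "dx": 0.013, "dy": -0.008, "dz": 0, "roll": 13.3}
    - {"fingers": -0.85, "dx": 0.026, "dy": -0.005, "dz": 0, "roll": 13.3}
    - {"fingers": -0.85, "dx": 0.04, "dy": -0.001, "dz": 0, "roll": 13.3}
    - {"fingers": -0.85, "dx": 0.053, "dy": 0.002, "dz": 0, "roll": 13.3}
    - {"fingers": -0.85, "dx": 0.053, "dy": 0.002, "dz": 0, "roll": 13.3}

```text
time: 7.35
tool_pos: [0.5459, -0.2061, 0.0213]
tcp_rot: [2.691, 1.622, 0.0]
wrist_force: [-0.4, 0.1, 0.0]
width: 0.922
grip_force: 0.0
```

```bash
python3 -c "
from look3 import *
for a in(.008,.012): run((.545,-.207),62,a)
s=read_state();print(s['tool_pos'],s['wrist_force']);go(.545,-.207,.021,62)
q,e=read_camera('scene');p,d=read_camera('top');o=np.hstack([cv2.resize(q[190:250,280:340],(400,400),interpolation=2),cv2.resize(p[145:245,270:370],(400,400),interpolation=2)]);cv2.imwrite('pics/s7.png',o)"
```

```text
Traceback (most recent call last):
  File "look3.py", line 16, in run
    c=np.polyfit(X[best,0],X[best,1],1);B=A[best]
TypeError: expected 1D vector for x
```

```bash
python3 -c "
from look3 import *
s=read_state();print(s['tool_pos'],s['wrist_force'])
q,e=read_camera('scene');p,d=read_camera('top');o=np.hstack([cv2.resize(q[190:250,280:340],(400,400),interpolation=2),cv2.resize(p[145:245,270:370],(400,400),interpolation=2)]);cv2.imwrite('pics/s7.png',o)"
```

```text
[ 0.54552494 -0.20663283  0.0212534 ] [ 0.15508762 -0.70104991 -0.04035041]
```

View pics/s7.png

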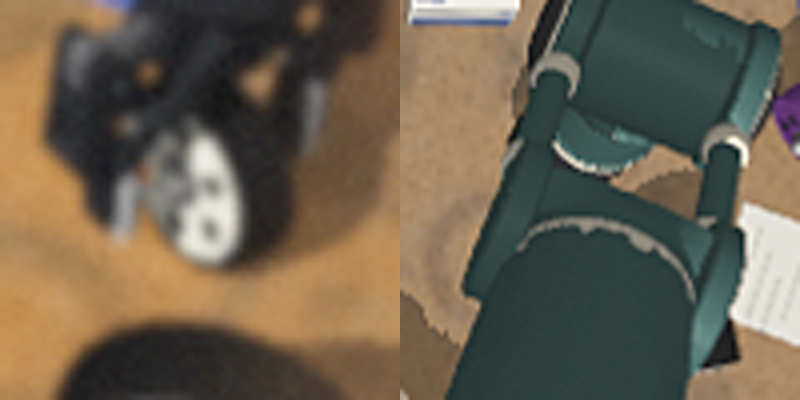

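The wheel stands between the open fingers, with the rear part of its face visible near crop (205,195). I'll measure its heading from that part.

```bash
python3 -c "
import look3,numpy as np
B=look3.run((.545,-.207),62,-.05)
z=B[:,2];u=np.array([.469,.883]);ax=np.array([.883,-.469]);r=B[:,:2]-[.545,-.207]
for lo in np.arange(.012,.078,.011):
  k=(z>lo)&(z<lo+.011);print(lo.round(3),k.sum(),(1e3*np.r_[(r[k]@u).min(),(r[k]@u).max(),np.median(r[k]@ax)]).round(1) if k.any() else '')"
```

```text
n 135 112 head 63.2 face lat0 -11.4 al -33.2 15.9 z 0.012 0.072 rear/front top dot None
0.012 18 [-26.4  17.3 -11.5]
0.023 21 [-30.9   8.4 -11.1]
0.034 21 [-34.  -11.  -11.3]
0.045 24 [-33.2  -4.  -10.7]
0.056 22 [-30.2  -0.8 -11.4]
0.067 6 [-21.8  -4.  -10.7]
0.078 0
```

The pose is confirmed, with heading 63° and the wheel centred. I'll pinch the stubs.

step_arm:
  commands:
    - {"fingers": 0, "dx": 0, "dy": 0, "dz": 0, "roll": -0.5}
    - {"fingers": 0.5, "dx": 0, "dy": 0, "dz": 0, "roll": -1}
    - {"fingers": 0.5, "dx": 0, "dy": 0, "dz": 0, "roll": -1}
    - {"fingers": 0.5, "dx": 0, "dy": 0, "dz": 0, "roll": -1}
  squeeze: 20

```text
time: 8.05
tool_pos: [0.5457, -0.2076, 0.0217]
tcp_rot: [2.678, 1.642, 0.001]
wrist_force: [0.8, -2.5, 2.9]
width: 0.534
grip_force: 20.3
```

```bash
python3 -c "
from h import *
arc([.01*i for i in range(1,17)],.150,off=0,z=.0205)"
```

```text
t 8.05 F [ 0.8 -2.5  2.9] head 63.02 wheel [ 0.5457 -0.2076] lane err mm -0.3
0.01 dx,dy [ 0.01   -0.0002] dz 0.0012 roll -2.2 wheel [ 0.55  -0.199] err 4.9
0.02 dx,dy [ 0.02   -0.0008] dz 0.0012 roll -4.3 wheel [ 0.554 -0.189] err 9.8
0.03 dx,dy [ 0.0299 -0.0017] dz 0.0012 roll -6.5 wheel [ 0.558 -0.18 ] err 14.3
0.04 dx,dy [ 0.0398 -0.003 ] dz 0.0012 roll -8.6 wheel [ 0.561 -0.171] err 18.5
0.05 dx,dy [ 0.0497 -0.0047] dz 0.0012 roll -10.8 wheel [ 0.564 -0.161] err 22.4
0.06 dx,dy [ 0.0595 -0.0067] dz 0.0012 roll -12.9 wheel [ 0.567 -0.152] err 25.9
0.07 dx,dy [ 0.0692 -0.0091] dz 0.0012 roll -15.1 wheel [ 0.569 -0.142] err 29.1
0.08 dx,dy [ 0.0788 -0.0119] dz 0.0012 roll -17.2 wheel [ 0.571 -0.132] err 31.8
0.09 dx,dy [ 0.0883 -0.0151] dz 0.0012 roll -19.4 wheel [ 0.572 -0.122] err 34.3
0.1 dx,dy [ 0.0977 -0.0186] dz 0.0012 roll -21.5 wheel [ 0.573 -0.112] err 36.3
0.11 dx,dy [ 0.1069 -0.0224] dz 0.0012 roll -23.7 wheel [ 0.574 -0.102] err 38.0
0.12 dx,dy [ 0.116  -0.0266] dz 0.0012 roll -25.8 wheel [ 0.575 -0.092] err 39.3
0.13 dx,dy [ 0.1249 -0.0311] dz 0.0012 roll -28.0 wheel [ 0.575 -0.082] err 40.3
0.14 dx,dy [ 0.1336 -0.036 ] dz 0.0012 roll -30.1 wheel [ 0.574 -0.072] err 40.8
0.15 dx,dy [ 0.1422 -0.0411] dz 0.0012 roll -32.3 wheel [ 0.573 -0.062] err 41.0
0.16 dx,dy [ 0.1506 -0.0465] dz 0.0012 roll -32.3 wheel [ 0.573 -0.052] err 41.0
```

The wheel is pinched and already on the lane line, so I'll pivot it in place to the lane heading.

step_arm:
  commands:
    - {"fingers": 0.5, "dx": 0, "dy": 0, "dz": 0.001, "roll": -4}
    - {"fingers": 0.5, "dx": 0, "dy": 0, "dz": 0.001, "roll": -9}
    - {"fingers": 0.5, "dx": 0, "dy": 0, "dz": 0.001, "roll": -14}
    - {"fingers": 0.5, "dx": 0, "dy": 0, "dz": 0.001, "roll": -19}
    - {"fingers": 0.5, "dx": 0, "dy": 0, "dz": 0.001, "roll": -24}
    - {"fingers": 0.5, "dx": 0, "dy": 0, "dz": 0.001, "roll": -29}
    - {"fingers": 0.5, "dx": 0, "dy": 0, "dz": 0.001, "roll": -32.3}
    - {"fingers": 0.5, "dx": 0, "dy": 0, "dz": 0.001, "roll": -32.3}

```text
time: 9.05
tool_pos: [0.5464, -0.2076, 0.0216]
tcp_rot: [2.114, 2.321, 0.002]
wrist_force: [-0.5, 0.2, 5.2]
width: 0.536
grip_force: 20.4
```

```bash
cat > chk.py <<'E'
import look3,numpy as np,sys
from h import *
s=read_state();w=s["tool_pos"][:2]
M=R.from_rotvec(s["tcp_rot"]).as_matrix();h=np.degrees(np.arctan2(M[1,0],M[0,0]))
print("t",s["time"],"tool",s["tool_pos"].round(4),"head",h.round(1),"lane err",(1e3*(w[0]-lane(w[1]))).round(1),"F",s["wrist_force"].round(1),"grip",s["grip_force"],s["width"])
try:
    B=look3.run(w,h,-.06);u=M[:2,0];ax=np.array([u[1],-u[0]]);r=B[:,:2]-w;z=B[:,2]
    for lo in np.arange(.012,.078,.011):
        k=(z>lo)&(z<lo+.011)
        if k.any():print(lo.round(3),k.sum(),(1e3*np.r_[(r[k]@u).min(),(r[k]@u).max(),np.median(r[k]@ax)]).round(1))
except Exception as ex: print("no face",ex)
E
python3 chk.py
```

```text
t 9.05 tool [ 0.5464 -0.2076  0.0216] head 95.4 lane err 0.5 F [-0.5  0.2  5.2] grip 20.428959131240845 0.5363962546096073
n 136 89 head 95.4 face lat0 -13.7 al -31.8 35.1 z 0.013 0.066 rear/front top dot [ 0.533 -0.18   0.019]
0.012 14 [-23.5  25.7 -12.6]
0.023 22 [-28.3  31.4 -13.4]
0.034 32 [-32.3  35.4 -13.3]
0.045 12 [-31.8  33.3 -14.9]
0.056 9 [-20.4  30.8 -13.8]
```

The pivot worked: heading 95.4°, on the lane line, wheel centred. I'll roll forward.

step_arm:
  commands:
    - {"fingers": 0.5, "dx": 0.006, "dy": 0, "dz": 0, "roll": 0}
    - {"fingers": 0.5, "dx": 0.016, "dy": 0, "dz": 0, "roll": 0}
    - {"fingers": 0.5, "dx": 0.026, "dy": 0, "dz": 0, "roll": 0}
    - {"fingers": 0.5, "dx": 0.036, "dy": 0, "dz": 0, "roll": 0}
    - {"fingers": 0.5, "dx": 0.046, "dy": 0, "dz": 0, "roll": 0}
    - {"fingers": 0.5, "dx": 0.056, "dy": 0, "dz": 0, "roll": 0}
    - {"fingers": 0.5, "dx": 0.066, "dy": 0, "dz": 0, "roll": 0}
    - {"fingers": 0.5, "dx": 0.072, "dy": 0, "dz": 0, "roll": 0}

```text
time: 10.1
tool_pos: [0.5372, -0.1346, 0.0195]
tcp_rot: [-2.114, -2.321, 0.002]
wrist_force: [-0.4, -2.8, -1.3]
width: 0.529
grip_force: 20.6
```

```bash
python3 chk.py
```

```text
t 10.1 tool [ 0.5372 -0.1346  0.0195] head 95.4 lane err -1.9 F [-0.4 -2.8 -1.3] grip 20.592942237854004 0.5291247430847987
n 137 99 head 104.2 face lat0 -13.9 al -35.1 28.3 z 0.012 0.068 rear/front top dot [ 0.529 -0.152  0.015]
0.012 15 [-30.2  22.7 -12.4]
0.023 34 [-35.   28.3 -11.3]
0.034 21 [-36.6  28.5  -9.9]
0.045 20 [-34.2 -13.3 -10.1]
0.056 7 [-25.9 -17.2 -10.8]
0.067 2 [-17.3 -14.9 -12.3]
```

```bash
python3 chk.py; python3 chk.py
```

```text
t 10.15 tool [ 0.5372 -0.1341  0.0195] head 95.4 lane err -1.9 F [-0.1  0.1  0.1] grip 20.543500185012817 0.5274851843750805
n 138 92 head 103.1 face lat0 -13.4 al -35.4 28.2 z 0.014 0.068 rear/front top dot [ 0.526 -0.153  0.018]
0.012 15 [-28.3  22.9 -10.6]
0.023 33 [-35.4  28.6 -11.9]
0.034 17 [-35.5  28.1 -10.4]
0.045 19 [-34.6 -13.5  -9.6]
0.056 7 [-31.8 -17.7 -10.7]
0.067 1 [-17.9 -17.9 -12.1]
t 10.2 tool [ 0.5374 -0.1346  0.0195] head 95.4 lane err -1.8 F [ 0.  -2.3 -1.6] grip 20.702152848243713 0.5301003380147068
n 135 90 head 104.4 face lat0 -14.0 al -36.2 28.2 z 0.014 0.064 rear/front top dot [ 0.527 -0.153  0.017]
0.012 15 [-27.7  22.5 -12.5]
0.023 27 [-35.3  28.1 -12. ]
0.034 21 [-36.4  28.9 -10.5]
0.045 17 [-36.1 -12.9 -10.6]
0.056 10 [-27.9 -16.9 -10.5]
```

The wheel slipped back about 4 mm and yawed 8.5° between the pads. I'll re-grip aligned to it and pivot it straight.

step_arm:
  commands:
    - {"fingers": -0.4, "dx": 0, "dy": 0, "dz": 0, "roll": 0}
    - {"fingers": -0.4, "dx": -0.002, "dy": -0.001, "dz": -0.001, "roll": -5}
    - {"fingers": -0.4, "dx": -0.004, "dy": -0.0015, "dz": -0.001, "roll": -8.5}
    - {"fingers": 0.5, "dx": -0.004, "dy": -0.0015, "dz": -0.001, "roll": -8.5}
    - {"fingers": 0.5, "dx": -0.004, "dy": -0.0015, "dz": -0.001, "roll": -8.5}
    - {"fingers": 0.5, "dx": -0.004, "dy": -0.0015, "dz": 0, "roll": -4}
    - {"fingers": 0.5, "dx": -0.004, "dy": -0.0015, "dz": 0, "roll": 1}
    - {"fingers": 0.5, "dx": -0.004, "dy": -0.0015, "dz": 0, "roll": 1.5}

```text
time: 11.25
tool_pos: [0.5382, -0.1401, 0.0216]
tcp_rot: [2.147, 2.292, 0.001]
wrist_force: [-1.6, -0.3, 7.1]
width: 0.531
grip_force: 20.4
```

```bash
python3 chk.py
```

```text
t 11.25 tool [ 0.5382 -0.1401  0.0216] head 93.7 lane err -1.4 F [-1.6 -0.3  7.1] grip 20.447191894054413 0.5313285406413318
n 131 88 head 93.1 face lat0 -13.0 al -31.0 36.4 z 0.014 0.064 rear/front top dot [ 0.524 -0.155  0.019]
0.012 17 [-24.2  32.8 -12.5]
0.023 30 [-29.3  37.  -13.2]
0.034 19 [-31.   36.3 -12.9]
0.045 17 [-30.3 -11.1 -13.3]
0.056 5 [-22.2 -13.4 -14.4]
```

step_arm:
  commands:
    - {"fingers": 0.5, "dx": 0.006, "dy": 0, "dz": 0, "roll": 0}
    - {"fingers": 0.5, "dx": 0.016, "dy": 0, "dz": 0, "roll": 0}
    - {"fingers": 0.5, "dx": 0.026, "dy": 0, "dz": 0, "roll": 0}
    - {"fingers": 0.5, "dx": 0.036, "dy": 0, "dz": 0, "roll": 0}
    - {"fingers": 0.5, "dx": 0.046, "dy": 0, "dz": 0, "roll": 0}
    - {"fingers": 0.5, "dx": 0.056, "dy": 0, "dz": 0, "roll": 0}
    - {"fingers": 0.5, "dx": 0.066, "dy": 0, "dz": 0, "roll": 0}
    - {"fingers": 0.5, "dx": 0.072, "dy": 0, "dz": 0, "roll": 0}

```text
time: 12.3
tool_pos: [0.5314, -0.0671, 0.0197]
tcp_rot: [-2.144, -2.294, 0.002]
wrist_force: [-1.7, -1.1, 0.9]
width: 0.529
grip_force: 20.3
```

```bash
python3 chk.py;python3 chk.py
```

```text
t 12.3 tool [ 0.5314 -0.0671  0.0197] head 93.9 lane err -1.5 F [-1.7 -1.1  0.9] grip 20.286483764648438 0.5289811804057503
n 147 91 head 104.7 face lat0 -13.6 al -35.0 26.7 z 0.014 0.069 rear/front top dot None
0.012 18 [-29.5  26.9 -10.5]
0.023 30 [-35.   26.7 -10.2]
0.034 14 [-35.4 -13.9  -8.9]
0.045 17 [-34.3 -10.9  -9.7]
0.056 9 [-31.9  -7.2 -10.4]
0.067 3 [-15.3  -9.5 -10.6]
t 12.35 tool [ 0.5315 -0.0666  0.0198] head 93.9 lane err -1.4 F [-2.2 -0.9  1.3] grip 20.29420405626297 0.5253557590970642
n 142 89 head 105.8 face lat0 -13.9 al -34.9 25.6 z 0.012 0.07 rear/front top dot [ 0.524 -0.088  0.057]
0.012 13 [-27.7  20.8 -10.6]
0.023 25 [-34.9  26.  -11.2]
0.034 16 [-34.3 -13.6  -9.2]
0.045 20 [-34.9 -10.7  -9. ]
0.056 11 [-32.4  -7.8 -10.5]
0.067 4 [-18.1 -10.1 -10.5]
```

The yaw drift is systematic at about +11° per 72 mm, so I'll re-grip and pre-compensate during the next drive.

step_arm:
  commands:
    - {"fingers": -0.4, "dx": 0, "dy": 0, "dz": 0, "roll": 0}
    - {"fingers": -0.4, "dx": -0.002, "dy": -0.001, "dz": -0.001, "roll": -6}
    - {"fingers": -0.4, "dx": -0.0045, "dy": -0.0015, "dz": -0.001, "roll": -11.3}
    - {"fingers": 0.5, "dx": -0.0045, "dy": -0.0015, "dz": -0.001, "roll": -11.3}
    - {"fingers": 0.5, "dx": -0.0045, "dy": -0.0015, "dz": -0.001, "roll": -11.3}
    - {"fingers": 0.5, "dx": -0.0045, "dy": -0.0015, "dz": 0, "roll": -6}
    - {"fingers": 0.5, "dx": -0.0045, "dy": -0.0015, "dz": 0, "roll": -1}
    - {"fingers": 0.5, "dx": -0.0045, "dy": -0.0015, "dz": 0, "roll": 0.5}

```text
time: 13.4
tool_pos: [0.5322, -0.0726, 0.0213]
tcp_rot: [2.158, 2.281, 0.001]
wrist_force: [-1.4, 0.8, 7.3]
width: 0.534
grip_force: 20.5
```

step_arm:
  commands:
    - {"fingers": 0.5, "dx": 0.006, "dy": 0, "dz": 0, "roll": 1}
    - {"fingers": 0.5, "dx": 0.016, "dy": 0, "dz": 0, "roll": 2.3}
    - {"fingers": 0.5, "dx": 0.026, "dy": 0, "dz": 0, "roll": 3.6}
    - {"fingers": 0.5, "dx": 0.036, "dy": 0, "dz": 0, "roll": 4.9}
    - {"fingers": 0.5, "dx": 0.046, "dy": 0, "dz": 0, "roll": 6.2}
    - {"fingers": 0.5, "dx": 0.056, "dy": 0, "dz": 0, "roll": 7.5}
    - {"fingers": 0.5, "dx": 0.066, "dy": 0, "dz": 0, "roll": 8.8}
    - {"fingers": 0.5, "dx": 0.072, "dy": 0, "dz": 0, "roll": 9.5}

```text
time: 14.4
tool_pos: [0.5286, -0.0005, 0.0209]
tcp_rot: [2.337, 2.096, 0.003]
wrist_force: [2.2, -1.9, 2.0]
width: 0.535
grip_force: 20.3
```

```bash
python3 chk.py;python3 chk.py
```

```text
t 14.4 tool [ 5.286e-01 -5.000e-04  2.090e-02] head 83.8 lane err 1.9 F [ 2.2 -1.9  2. ] grip 20.29647409915924 0.5345693926066994
n 82 66 head 79.3 face lat0 -12.3 al -32.8 -5.4 z 0.012 0.067 rear/front top dot None
0.012 9 [-23.9  -5.3 -12.7]
0.023 17 [-30.5  -5.9 -14.2]
0.034 14 [-35.6 -12.3 -13.6]
0.045 16 [-29.9 -10.2 -13.6]
0.056 10 [-28.3 -10.5 -14.7]
t 14.45 tool [5.284e-01 1.000e-04 2.090e-02] head 83.8 lane err 1.7 F [3.2 0.  2.1] grip 20.262511074543 0.5317180329994163
n 77 55 head 74.4 face lat0 -10.7 al -33.0 -7.4 z 0.015 0.068 rear/front top dot None
0.012 7 [-23.5  -4.9 -12.8]
0.023 10 [-28.1 -10.7 -13.5]
0.034 10 [-33.6 -12.3 -15.1]
0.045 16 [-32.5 -10.2 -14.9]
0.056 11 [-29.  -14.3 -14.3]
0.067 1 [-22.4 -22.4 -15.9]
```

step_arm:
  commands:
    - {"fingers": 0.5, "dx": 0, "dy": 0, "dz": 0, "roll": -4}
    - {"fingers": 0.5, "dx": 0, "dy": 0, "dz": 0, "roll": -8}
    - {"fingers": 0.5, "dx": 0, "dy": 0, "dz": 0, "roll": -11.5}
    - {"fingers": 0.5, "dx": 0, "dy": 0, "dz": 0, "roll": -11.5}

```text
time: 15.0
tool_pos: [0.5277, -0.0008, 0.0208]
tcp_rot: [2.116, 2.321, 0.001]
wrist_force: [0.6, -0.9, 3.7]
width: 0.534
grip_force: 20.4
```

```bash
python3 chk.py;python3 chk.py; python3 -c "
from h import *
p,d=read_camera('top');cv2.imwrite('pics/t8.png',cv2.resize(p[160:240,180:280],(750,600),interpolation=2))"
```

```text
t 15.0 tool [ 0.5277 -0.0008  0.0208] head 95.3 lane err 0.9 F [ 0.6 -0.9  3.7] grip 20.35977154970169 0.5341013788120091
n 91 62 head 93.0 face lat0 -13.3 al -33.0 -6.2 z 0.012 0.062 rear/front top dot None
0.012 16 [-26.8  -6.2 -13.4]
0.023 13 [-32.6 -12.9 -13.7]
0.034 13 [-33.6 -12.8 -14.6]
0.045 13 [-30.7 -12.8 -15.2]
0.056 7 [-27.7 -12.7 -15.1]
t 15.05 tool [ 0.5277 -0.0008  0.0208] head 95.3 lane err 0.9 F [ 0.8 -0.7  3.9] grip 20.373611748218536 0.5322902134486658
n 91 61 head 94.6 face lat0 -13.8 al -32.7 11.5 z 0.014 0.064 rear/front top dot None
0.012 14 [-27.2  -6.8 -13.6]
0.023 12 [-30.7 -12.6 -14. ]
0.034 14 [-32.7  39.  -13.5]
0.045 15 [-30.7 -10.1 -14.9]
0.056 6 [-27.6 -11.9 -14.3]
```

step_arm:
  commands:
    - {"fingers": 0.5, "dx": 0.005, "dy": 0, "dz": 0, "roll": 0.5}
    - {"fingers": 0.5, "dx": 0.012, "dy": 0, "dz": 0, "roll": 1}
    - {"fingers": 0.5, "dx": 0.019, "dy": 0, "dz": 0, "roll": 1.5}
    - {"fingers": 0.5, "dx": 0.026, "dy": 0, "dz": 0, "roll": 2}
    - {"fingers": 0.5, "dx": 0.033, "dy": 0, "dz": 0, "roll": 2.5}
    - {"fingers": 0.5, "dx": 0.04, "dy": 0, "dz": 0, "roll": 3}

```text
time: 15.9
tool_pos: [0.5226, 0.0398, 0.0198]
tcp_rot: [-2.175, -2.265, 0.002]
wrist_force: [0.5, -1.9, 0.7]
width: 0.532
grip_force: 20.3
```

```bash
python3 chk.py;python3 chk.py; python3 -c "
from h import *
q,d=read_camera('scene');cv2.imwrite('pics/t9.png',cv2.resize(q[150:250,150:275],(750,600),interpolation=2))"
```

```text
t 15.9 tool [0.5226 0.0398 0.0198] head 92.3 lane err -0.4 F [ 0.5 -1.9  0.7] grip 20.260414481163025 0.5320747150751591
n 61 27 head 103.0 face lat0 -17.1 al -30.5 55.4 z 0.012 0.061 rear/front top dot None
0.012 9 [ 26.   56.7 -24.1]
0.023 9 [-27.5  -9.5 -12.2]
0.034 2 [-30.8 -29.6 -11.2]
0.045 5 [-25.8 -14.  -15. ]
0.056 2 [-19.8 -17.4 -14.5]
t 15.95 tool [0.5224 0.0405 0.0198] head 92.3 lane err -0.5 F [-0.1 -0.6  0.6] grip 20.261324644088745 0.5321487389782213
n 62 25 head 102.9 face lat0 -16.8 al -30.8 54.6 z 0.012 0.06 rear/front top dot None
0.012 9 [ -7.   55.4 -24.8]
0.023 8 [-30.2 -15.9 -11.8]
0.034 1 [-31.  -31.  -11.4]
0.045 4 [-22.8 -17.8 -14. ]
0.056 3 [-20.5 -15.4 -13.9]
```

View pics/t9.png

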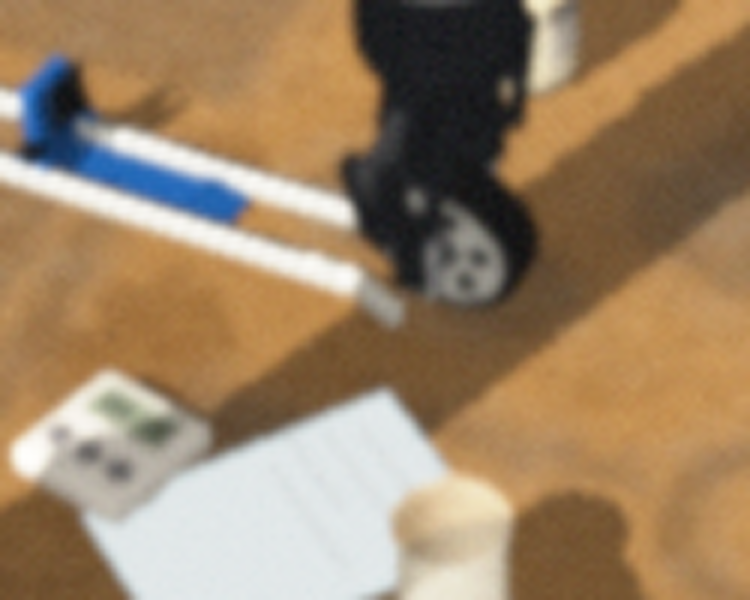

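The wheel stands upright at the mouth, its face at crop (465,260), in shadow. The flare tip is at (385,300), and the bay with the blue ramp foot at (240,205) lies ahead. I'll re-measure with a mask suited to shadow.

```bash
sed -i 's/f=(im.min(1)>thr)&/f=(im.min(1)>75)\&(im.max(1)-im.min(1)<45)\&(al<.02)\&/' look3.py; python3 chk.py;python3 chk.py
```

```text
t 16.05 tool [0.5225 0.0397 0.0198] head 92.4 lane err -0.5 F [ 0.  -1.9  0.6] grip 20.30309110879898 0.5291931027421299
n 149 64 head 89.0 face lat0 -13.0 al -35.7 -0.6 z 0.024 0.066 rear/front top dot None
0.023 15 [-31.2  -5.7 -13.3]
0.034 13 [-31.3  -7.9 -13.7]
0.045 25 [-36.3  -9.1 -14.6]
0.056 11 [-29.8   8.  -15.1]
t 16.1 tool [0.5225 0.0395 0.0198] head 92.4 lane err -0.5 F [-0.6 -0.2  0.9] grip 20.32289743423462 0.5375755911563409
n 150 74 head 88.1 face lat0 -11.3 al -34.7 -4.0 z 0.014 0.066 rear/front top dot None
0.012 11 [-24.   -3.5 -11.3]
0.023 18 [-33.6  -4.5 -12.5]
0.034 19 [-35.   -5.1 -13.2]
0.045 16 [-34.6  -6.7 -13.6]
0.056 10 [-32.1  -9.5 -13.7]
```

step_arm:
  commands:
    - {"fingers": 0.5, "dx": 0.003, "dy": 0, "dz": 0, "roll": -2}
    - {"fingers": 0.5, "dx": 0.009, "dy": 0, "dz": 0, "roll": -4}
    - {"fingers": 0.5, "dx": 0.016, "dy": -0.0005, "dz": 0, "roll": -4}
    - {"fingers": 0.5, "dx": 0.022, "dy": -0.001, "dz": 0, "roll": -4}
    - {"fingers": 0.5, "dx": 0.028, "dy": -0.001, "dz": 0, "roll": -4}
    - {"fingers": 0.5, "dx": 0.034, "dy": -0.0015, "dz": 0, "roll": -3.5}
    - {"fingers": 0.5, "dx": 0.04, "dy": -0.0015, "dz": 0, "roll": -3}
    - {"fingers": 0.5, "dx": 0.04, "dy": -0.0015, "dz": 0, "roll": -3}

```text
time: 17.15
tool_pos: [0.5202, 0.0797, 0.0201]
tcp_rot: [-2.115, -2.323, 0.0]
wrist_force: [0.2, -0.4, -3.7]
width: 0.536
grip_force: 21.0
```

```bash
python3 chk.py;python3 chk.py
```

```text
t 17.15 tool [0.5202 0.0797 0.0201] head 95.4 lane err 0.9 F [ 0.2 -0.4 -3.7] grip 21.013779044151306 0.5363990845754674
n 170 66 head 98.0 face lat0 -13.1 al -35.3 -3.7 z 0.012 0.067 rear/front top dot None
0.012 9 [-21.8  -3.4 -11.6]
0.023 18 [-31.4  -3.8 -11.1]
0.034 22 [-35.6  -5.4 -13. ]
0.045 13 [-32.6  -9.6 -12.1]
0.056 4 [-25.8 -18.9 -13. ]
t 17.2 tool [0.5202 0.0794 0.0202] head 95.4 lane err 0.9 F [-0.8 -0.4 -3.6] grip 21.02363884449005 0.5321796419369238
n 173 75 head 103.8 face lat0 -17.1 al -35.4 10.0 z 0.016 0.07 rear/front top dot None
0.012 4 [-28.5  19.9 -12.9]
0.023 8 [-33.9  -8.9 -13.1]
0.034 20 [-35.2  -6.4 -13.8]
0.045 23 [-35.9  -7.1 -13.7]
0.056 15 [-28.    6.5 -14.9]
0.067 5 [-22.1   6.2 -16.3]
```

The wheel has entered the bay mouth. I'll roll on to just before the cradle, still pinched and bearing a little more on the bench.

step_arm:
  commands:
    - {"fingers": 0.5, "dx": 0.004, "dy": 0, "dz": 0.001, "roll": 0}
    - {"fingers": 0.5, "dx": 0.01, "dy": 0, "dz": 0.002, "roll": 0}
    - {"fingers": 0.5, "dx": 0.016, "dy": -0.0005, "dz": 0.002, "roll": 0}
    - {"fingers": 0.5, "dx": 0.022, "dy": -0.0005, "dz": 0.002, "roll": 0}
    - {"fingers": 0.5, "dx": 0.028, "dy": -0.001, "dz": 0.002, "roll": 0}
    - {"fingers": 0.5, "dx": 0.034, "dy": -0.001, "dz": 0.002, "roll": 0}
    - {"fingers": 0.5, "dx": 0.04, "dy": -0.001, "dz": 0.002, "roll": 0}
    - {"fingers": 0.5, "dx": 0.04, "dy": -0.001, "dz": 0.002, "roll": 0}

```text
time: 18.25
tool_pos: [0.5161, 0.1197, 0.0184]
tcp_rot: [2.115, 2.322, 0.002]
wrist_force: [1.5, 0.2, -2.0]
width: 0.521
grip_force: 20.6
```

```bash
python3 chk.py;python3 chk.py
```

```text
t 18.25 tool [0.5161 0.1197 0.0184] head 95.3 lane err 0.5 F [ 1.5  0.2 -2. ] grip 20.567098259925842 0.5214899370916732
n 243 104 head 110.6 face lat0 -16.5 al -39.6 17.2 z 0.013 0.073 rear/front top dot None
0.012 13 [-31.8  19.7 -10.2]
0.023 27 [-42.7  -7.4  -9. ]
0.034 23 [-37.9  -8.5 -10. ]
0.045 22 [-39.6  -6.6 -11.1]
0.056 11 [-33.3   5.6 -12.3]
0.067 8 [-19.5   8.8 -14.8]
t 18.3 tool [0.5161 0.1194 0.0184] head 95.3 lane err 0.5 F [ 1.7  0.2 -0.4] grip 20.58263450860977 0.5253464813648023
n 240 97 head 113.0 face lat0 -18.1 al -38.3 13.8 z 0.012 0.074 rear/front top dot None
0.012 14 [-34.3  13.6 -10.4]
0.023 17 [-38.1  18.8  -8. ]
0.034 21 [-38.5  -6.2 -11. ]
0.045 19 [-38.1  -7.2 -11. ]
0.056 16 [-33.2  -8.3 -12.8]
0.067 10 [-24.2   4.7 -13.9]
```

step_arm:
  commands:
    - {"fingers": -0.4, "dx": 0, "dy": 0, "dz": -0.001, "roll": 0}
    - {"fingers": -0.4, "dx": -0.002, "dy": 0, "dz": -0.002, "roll": -5}
    - {"fingers": -0.4, "dx": -0.0045, "dy": 0, "dz": -0.0025, "roll": -9}
    - {"fingers": 0.5, "dx": -0.0045, "dy": 0, "dz": -0.0025, "roll": -9}
    - {"fingers": 0.5, "dx": -0.0045, "dy": 0, "dz": -0.0025, "roll": -9}
    - {"fingers": 0.5, "dx": -0.0045, "dy": 0, "dz": -0.0025, "roll": -5}
    - {"fingers": 0.5, "dx": -0.0045, "dy": 0, "dz": -0.0025, "roll": 0}
    - {"fingers": 0.5, "dx": -0.0045, "dy": 0, "dz": -0.0025, "roll": 0.5}

```text
time: 19.35
tool_pos: [0.5163, 0.1145, 0.0213]
tcp_rot: [2.126, 2.313, 0.0]
wrist_force: [0.2, -0.3, 5.4]
width: 0.53
grip_force: 20.1
```

```bash
python3 chk.py;python3 chk.py
```

```text
t 19.35 tool [0.5163 0.1145 0.0213] head 94.8 lane err 0.2 F [ 0.2 -0.3  5.4] grip 20.13574093580246 0.5297505090028614
n 181 83 head 90.5 face lat0 -13.2 al -36.5 8.2 z 0.012 0.071 rear/front top dot None
0.012 17 [-38.8  -2.3 -14. ]
0.023 15 [-28.   -5.5 -14.6]
0.034 23 [-33.2  -6.9 -14.7]
0.045 16 [-31.2  -4.5 -14.1]
0.056 11 [-27.4   7.9 -14.3]
0.067 1 [  9.5   9.5 -14. ]
t 19.4 tool [0.5163 0.1145 0.0213] head 94.9 lane err 0.2 F [-0.4  0.2  5.8] grip 20.15137106180191 0.5312829165933036
n 175 82 head 90.0 face lat0 -13.1 al -33.3 7.2 z 0.012 0.068 rear/front top dot None
0.012 12 [-35.9  -1.5 -13.9]
0.023 14 [-28.2  -6.  -13.8]
0.034 17 [-32.7  -6.5 -14.5]
0.045 20 [-30.9  -4.6 -14.9]
0.056 17 [-27.9   7.4 -14.8]
0.067 2 [-11.6   7.1 -13.3]
```

The wheel is straight and upright in the lane. I'll let go, back off, and get behind both stubs to push.

step_arm:
  commands:
    - {"fingers": -0.85, "dx": 0, "dy": 0, "dz": 0, "roll": 0}
    - {"fingers": -0.85, "dx": 0, "dy": 0, "dz": 0, "roll": 0}
    - {"fingers": -0.85, "dx": 0, "dy": 0, "dz": 0, "roll": -0.4}
    - {"fingers": -0.85, "dx": -0.014, "dy": 0, "dz": -0.001, "roll": -0.4}
    - {"fingers": -0.85, "dx": -0.028, "dy": 0, "dz": -0.001, "roll": -0.4}
    - {"fingers": -0.85, "dx": -0.04, "dy": 0, "dz": -0.001, "roll": -0.4}
    - {"fingers": 0.25, "dx": -0.04, "dy": 0, "dz": -0.001, "roll": -0.4}
    - {"fingers": 0.25, "dx": -0.04, "dy": 0, "dz": -0.001, "roll": -0.4}

```text
time: 20.45
tool_pos: [0.5195, 0.0743, 0.0218]
tcp_rot: [-2.119, -2.32, -0.0]
wrist_force: [0.8, -0.1, 0.4]
width: 0.52
grip_force: 0.0
```

step_arm:
  commands:
    - {"fingers": 0.25, "dx": 0, "dy": 0, "dz": 0, "roll": 0}
    - {"fingers": 0.25, "dx": 0.006, "dy": 0, "dz": 0, "roll": 0}
    - {"fingers": 0.25, "dx": 0.012, "dy": 0, "dz": 0, "roll": 0}
    - {"fingers": 0.25, "dx": 0.018, "dy": 0, "dz": 0, "roll": 0}
    - {"fingers": 0.25, "dx": 0.023, "dy": 0, "dz": 0, "roll": 0}
    - {"fingers": 0.25, "dx": 0.028, "dy": 0, "dz": 0, "roll": 0}
    - {"fingers": 0.25, "dx": 0.033, "dy": 0, "dz": 0, "roll": 0}
    - {"fingers": 0.25, "dx": 0.038, "dy": 0, "dz": 0, "roll": 0}

```text
time: 21.45
tool_pos: [0.5161, 0.1127, 0.0219]
tcp_rot: [2.118, 2.32, 0.0]
wrist_force: [0.6, 0.0, -0.1]
width: 0.372
grip_force: 0.1
```

```bash
python3 chk.py;python3 chk.py
```

```text
t 21.45 tool [0.5161 0.1127 0.0219] head 95.2 lane err -0.2 F [ 0.6  0.  -0.1] grip 0.1201848266646266 0.3724167695724711
n 112 35 head 92.4 face lat0 -22.4 al -45.5 18.9 z 0.012 0.073 rear/front top dot None
0.012 18 [-47.6  19.5 -23.3]
0.023 4 [-10.4   0.4 -22.3]
0.034 6 [-10.5  14.5 -22.6]
0.045 4 [-11.7  -8.5 -23.3]
0.056 2 [-12.7  -9.5 -24.6]
0.067 1 [  1.1   1.1 -20.6]
t 21.5 tool [0.516  0.1132 0.0219] head 95.2 lane err -0.2 F [0.6 1.  0.2] grip 0.0 0.3736048866905852
n 105 40 head 91.3 face lat0 -21.3 al -46.4 18.9 z 0.012 0.077 rear/front top dot [0.484 0.117 0.036]
0.012 20 [-47.4  18.7 -22.1]
0.023 4 [ -9.3  -0.1 -21.8]
0.034 6 [-11.3  19.  -23.1]
0.045 6 [-11.5  -7.7 -22.3]
0.056 1 [-11.8 -11.8 -21.9]
0.067 3 [  1.3   6.9 -19.8]
```

step_arm:
  commands:
    - {"fingers": 0.25, "dx": 0.003, "dy": 0, "dz": 0, "roll": 0}
    - {"fingers": 0.25, "dx": 0.006, "dy": 0, "dz": 0, "roll": 0}
    - {"fingers": 0.25, "dx": 0.009, "dy": 0, "dz": 0, "roll": 0}
    - {"fingers": 0.25, "dx": 0.012, "dy": 0, "dz": 0, "roll": 0}
    - {"fingers": 0.25, "dx": 0.015, "dy": 0, "dz": 0, "roll": 0}
    - {"fingers": 0.25, "dx": 0.017, "dy": 0, "dz": 0, "roll": 0}
    - {"fingers": 0.25, "dx": 0.019, "dy": 0, "dz": 0, "roll": 0}

```text
time: 22.42
tool_pos: [0.5145, 0.1312, 0.0219]
tcp_rot: [2.117, 2.32, 0.0]
wrist_force: [0.8, -3.4, 2.8]
width: 0.377
grip_force: 1.9
```

step_arm:
  commands:
    - {"fingers": 0.25, "dx": 0.002, "dy": 0, "dz": 0, "roll": 0}
    - {"fingers": 0.25, "dx": 0.004, "dy": 0, "dz": 0, "roll": 0}
    - {"fingers": 0.25, "dx": 0.006, "dy": 0, "dz": 0, "roll": 0}

```text
time: 22.8
tool_pos: [0.5139, 0.1373, 0.022]
tcp_rot: [2.118, 2.32, 0.0]
wrist_force: [0.7, -2.7, 3.3]
width: 0.377
grip_force: 1.6
```

step_arm:
  commands:
    - {"fingers": 0.25, "dx": 0.002, "dy": 0, "dz": 0, "roll": 0}
    - {"fingers": 0.25, "dx": 0.004, "dy": 0, "dz": 0, "roll": 0}
    - {"fingers": 0.25, "dx": 0.006, "dy": 0, "dz": 0, "roll": 0}

```text
time: 23.18
tool_pos: [0.5131, 0.1434, 0.0218]
tcp_rot: [2.118, 2.321, -0.0]
wrist_force: [0.6, -3.7, 2.8]
width: 0.378
grip_force: 1.8
```

The ramp is felt at about 3.5 N, where the picture showed it. I'll go on gently.

step_arm:
  commands:
    - {"fingers": 0.25, "dx": 0.002, "dy": 0, "dz": 0, "roll": 0}
    - {"fingers": 0.25, "dx": 0.004, "dy": 0, "dz": 0, "roll": 0}
    - {"fingers": 0.25, "dx": 0.006, "dy": 0, "dz": 0, "roll": 0}
    - {"fingers": 0.25, "dx": 0.008, "dy": 0, "dz": 0, "roll": 0}

```text
time: 23.68
tool_pos: [0.5121, 0.1515, 0.0216]
tcp_rot: [-2.117, -2.32, 0.0]
wrist_force: [0.9, -1.6, 1.9]
width: 0.372
grip_force: 0.9
```

step_arm:
  commands:
    - {"fingers": 0.25, "dx": 0.0015, "dy": 0, "dz": 0, "roll": 0}
    - {"fingers": 0.25, "dx": 0.003, "dy": 0, "dz": 0, "roll": 0}
    - {"fingers": 0.25, "dx": 0.0045, "dy": 0, "dz": 0, "roll": 0}
    - {"fingers": 0.25, "dx": 0.006, "dy": 0, "dz": 0, "roll": 0}

```text
time: 24.18
tool_pos: [0.5118, 0.1574, 0.0217]
tcp_rot: [-2.118, -2.32, 0.0]
wrist_force: [1.0, -1.9, 0.7]
width: 0.373
grip_force: 0.4
```

```bash
python3 chk.py
```

```text
t 24.175 tool [0.5118 0.1574 0.0217] head 95.2 lane err -0.4 F [ 1.  -1.9  0.7] grip 0.4260853724554181 0.3731803831389176
n 110 31 head 79.0 face lat0 -7.9 al -45.8 -4.7 z 0.013 0.066 rear/front top dot None
0.012 7 [-47.2  -4.2 -18.8]
0.023 3 [-13.1  -5.9 -10.3]
0.034 6 [-15.   -8.8 -11.4]
0.045 7 [-18.4  -8.  -10.9]
0.056 8 [-16.1  -6.7 -12.4]
```

step_arm:
  commands:
    - {"fingers": 0.25, "dx": 0.0015, "dy": 0, "dz": 0, "roll": 0}
    - {"fingers": 0.25, "dx": 0.003, "dy": 0, "dz": 0, "roll": 0}
    - {"fingers": 0.25, "dx": 0.0045, "dy": 0, "dz": 0, "roll": 0}

```text
time: 24.6
tool_pos: [0.5114, 0.1618, 0.0218]
tcp_rot: [-2.118, -2.32, -0.0]
wrist_force: [0.8, -0.4, 0.4]
width: 0.375
grip_force: 0.3
```

step_arm:
  commands:
    - {"fingers": 0.25, "dx": 0.0015, "dy": 0, "dz": 0, "roll": 0}
    - {"fingers": 0.25, "dx": 0.003, "dy": 0, "dz": 0, "roll": 0}
    - {"fingers": 0.25, "dx": 0.0045, "dy": 0, "dz": 0, "roll": 0}

```text
time: 24.98
tool_pos: [0.511, 0.1663, 0.0217]
tcp_rot: [-2.118, -2.32, 0.0]
wrist_force: [-0.1, -0.1, 0.6]
width: 0.375
grip_force: 0.0
```

step_arm:
  commands:
    - {"fingers": 0.25, "dx": 0.0015, "dy": 0, "dz": 0, "roll": 0}
    - {"fingers": 0.25, "dx": 0.003, "dy": 0, "dz": 0, "roll": 0}
    - {"fingers": 0.25, "dx": 0.0045, "dy": 0, "dz": 0, "roll": 0}

```text
time: 25.35
tool_pos: [0.5105, 0.1707, 0.0217]
tcp_rot: [-2.118, -2.32, 0.0]
wrist_force: [0.2, 0.2, 0.1]
width: 0.374
grip_force: 0.0
```

```bash
cat > tyre.py <<'E'
from h import *
# tyre height profile (points above the rails) along the lane, scene view
q,d=read_camera("scene");P,u,v=cloud("scene",d,([.46,.10,.05],[.55,.27,.095]),0,512,0,384)
k=(q[v,u].max(1)<95);P=P[k];s=read_state();print("t",s["time"],"tool",s["tool_pos"].round(4),"F",s["wrist_force"].round(1))
y0=P[:,1]
for lo in np.arange(.12,.26,.01):
    m=(y0>=lo)&(y0<lo+.01)
    if m.any(): print(lo.round(2),m.sum(),"z",P[m,2].max().round(3),"x",P[m,0].min().round(3),P[m,0].max().round(3))
E
python3 tyre.py
```

```text
t 25.4 tool [0.5105 0.1708 0.0217] F [ 0.8 -0.4 -0.3]
0.15 67 z 0.095 x 0.461 0.535
0.16 115 z 0.094 x 0.46 0.55
0.17 33 z 0.095 x 0.46 0.55
0.18 1 z 0.094 x 0.489 0.489
0.2 2 z 0.083 x 0.499 0.503
0.21 12 z 0.082 x 0.495 0.513
0.22 15 z 0.08 x 0.493 0.518
0.23 5 z 0.065 x 0.488 0.499
0.24 8 z 0.058 x 0.493 0.509
0.25 1 z 0.051 x 0.52 0.52
```

The push force has fallen to zero, so the wheel dropped over the ridge by itself. I'll back away, rise and check.

step_arm:
  commands:
    - {"fingers": 0.25, "dx": -0.01, "dy": 0, "dz": 0, "roll": 0}
    - {"fingers": 0.25, "dx": -0.03, "dy": 0, "dz": 0, "roll": 0}
    - {"fingers": 0.25, "dx": -0.055, "dy": 0, "dz": 0, "roll": 0}
    - {"fingers": 0.25, "dx": -0.08, "dy": 0, "dz": -0.02, "roll": 0}
    - {"fingers": 0.25, "dx": -0.12, "dy": 0, "dz": -0.06, "roll": 0}
    - {"fingers": 0.25, "dx": -0.17, "dy": 0, "dz": -0.1, "roll": 0}
    - {"fingers": 0.25, "dx": -0.2, "dy": 0, "dz": -0.12, "roll": 0}

```text
time: 26.28
tool_pos: [0.5298, -0.032, 0.1444]
tcp_rot: [2.118, 2.316, 0.003]
wrist_force: [1.0, 0.4, 0.5]
width: 0.373
grip_force: 0.0
```

```bash
cat > fin.py <<'E'
from h import *
q,d=read_camera("scene");p,dt=read_camera("top");s=read_state();print("t",s["time"],s["tool_pos"].round(3))
for n,im,dd in(("scene",q,d),("top",p,dt)):
    P,u,v=cloud(n,dd,([.46,.14,.055],[.56,.26,.11]),0,512,0,384);k=im[v,u].max(1)<95;T=P[k]
    print(n,"tyre n",len(T),"zmax",np.percentile(T[:,2],98).round(4),"mean",T.mean(0).round(4),"y",T[:,1].min().round(3),T[:,1].max().round(3),"head",np.degrees(np.arctan(np.polyfit(T[:,1],T[:,0],1)[0])).round(1))
    P,u,v=cloud(n,dd,([.47,.14,.014],[.52,.25,.085]),0,512,0,384);i=im[v,u].astype(int);k=(i.min(1)>90)&(i.max(1)-i.min(1)<45);F=P[k]
    if len(F)>15:
        A=np.c_[F[:,1:]-[.199,.043],np.ones(len(F))];c=np.linalg.lstsq(A,F[:,0],rcond=None)[0]
        print(" face",len(F),"x=a(y-.199)+b(z-.043)+c",c.round(3),"y",np.percentile(F[:,1],[2,98]).round(3),"z",np.percentile(F[:,2],[2,98]).round(3))
E
python3 fin.py
```

```text
t 26.375 [ 0.531 -0.033  0.145]
scene tyre n 167 zmax 0.0853 mean [0.5082 0.1902 0.0739] y 0.159 0.243 head -10.2
 face 341 x=a(y-.199)+b(z-.043)+c [-0.076  0.057  0.497] y [0.166 0.235] z [0.015 0.077]
top tyre n 207 zmax 0.0844 mean [0.5107 0.1999 0.0738] y 0.163 0.241 head -5.7
 face 90 x=a(y-.199)+b(z-.043)+c [-0.051  0.127  0.495] y [0.165 0.247] z [0.014 0.08 ]
```

The wheel's centre is at y ≈ 0.200, where the seat should be. It is upright and its heading is within about 1° of the lane, so I'm handing in.

```bash
python3 -c "
from workcell import finish_job
print(finish_job())"
```

```text
the job is handed in; nothing more can be done
None
```

The wheel was rolled into the bay and gently over the ridge, and left standing upright in the cradle. My last camera check showed its centre where the seat should be, and I handed in at about 26 s; no verdict came back.

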